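# Lay out the bench for reading a smear

### The arm

A 7-joint arm with a two-finger parallel gripper is mounted at the origin on a cart in front of the work surface, level with it; the furniture and walls round the work are solid. World frame = base frame: x ahead of the robot, y to its left, z up, the work surface at z = 0. Lengths are in m, angles in rad, forces in N, time in s.
With the tool pointing down it reaches from about 0.425 to 0.925 m from the base axis. Payload 6.8 kg.
Tool frame: the origin (TCP) lies on the centre line of the jaws, within the pads' length; the fingertips stand bot.finger_overhang ahead of it and the grasp point (between the pads) lies 3 mm ahead of it (bot.finger_overhang is the distance from the TCP to the fingertips, in m); z points along the fingers, y is the direction in which the jaws open and shut (so a half turn about z gives the same grasp; the last joint's range is limited). The gripper opens to 85 mm and grips with 20 to 120 N. Pads are 22 mm wide; open, the fingers measure 114 mm over their backs; the gripper's body (76 mm by 85 mm) begins 54 mm behind the grasp point. The pads swing forward as they close: fully open they stand 13 mm farther back than shut.
Start: joints at [-1.42, 0.477, 0.022, 1.555, -0.011, 1.109, -0.083], TCP at [0.173, 0.653, 0.253] pointing down, gripper open.
Joint ranges: [-2.96, 2.96], [-0.34, 2.1], [-1.41, 1.46], [0.24, 2.44], [-1.37, 4.51], [0.17, 1.92], [-2.96, 2.96]. Speed limits (rad/s): [2.39, 2.39, 3.14, 3.14, 3.14, 3.14, 3.14].

### API

Orientations are given as a unit quaternion [w, x, y, z].
In Python, from station import bot gives the robot as it stands.
- The arm moves only by the tool drive_tool, never from a script. Its argument "increments" is text: rows parted by semicolons, each of 4 numbers parted by spaces: the shift along the world's x, y, z in m, then the turn about the world's z in rad. In form: tx ty tz spin; .... A call has 1 to 12 rows; each row shifts and turns the commanded pose from where the row before left it; what a row does not reach is not made up. A row lasts 1/12 s, in which the tool goes at most 41.7 mm and 7.16 degrees, less where a joint would pass 70% of its speed; a pose out of reach is approached as far as the arm can. A call is refused whole if a number of a shift passes 0.0417 or a number of a turn 0.125, either way. A call with a gripper value outside its range is refused whole. "grip" is the opening, from 0 (shut) to 1 (fully open), set as the call begins (left out, the last holds). The fingers move at their own pace and stop on an object; "squeeze" is the grip in N (left out, the last holds). Time passes only in rows, so rows that do not move let the fingers close. It gives the time, the measured TCP pose, the force and the opening at its end, in the units of the state.
- bot.get_obs(): the state, without advancing time (a new reading comes with each control period).
- bot.read_camera(name): name is "scene" or "top" or "wrist"; returns the picture (480x640x3 uint8, red, green, blue); there is no depth.
- bot.calibration(name): a dict with "fx", "fy", "cx", "cy" (pixels), "distortion" ([k1, k2, p1, p2, k3] as OpenCV has them; the pictures are not rectified), "camera_from_world" (4x4, takes a point from world to camera coordinates). Camera axes: x right, y down, z forward; pixel columns grow to the right and rows downward; lengths in m; the calibration is good to about 2 mm. A picture is of the moment at which its call begins: read the wrist's pose just before it. calibration takes no time and is no camera call; for the wrist camera it gives the pose at the moment of the call.
- bot.hand_in(): hands the job in, once; it reports no verdict.
The state is a dict: "t": time; "q": joint angles; "joint_vel": joint speeds; "joint_torque": joint torques, N m; "eef_pos": TCP position; "tool_rot": TCP orientation; "contact_force": force on the tool from outside, world axes, zero at the start; "torque": the same for the moment, N m; "gripper_width": opening from 0.0 (shut) to 1.0 (fully open).
Only numpy, scipy, OpenCV 4.12 (cv2) and the standard library are available. Lean on these libraries where they do the work, as an engineer would, in place of code of your own. Each camera call takes 0.05 s, during which the arm holds its last target.

### The job

Lay out the bench round the slide box for reading smears: centre the petri dish flat on the lid of the box, and stand the brown jar behind the box (the side away from you), opposite the middle of that side and with 3 cm of free space between them. Off the short end of the box that is nearer to the cell counter, continue the box's own long centre line with a row: first the small oil bottle, then the sample cup, so that the oil bottle stands between box and cup with 3 cm of free space on each side of it. Keep all four upright the whole time and leave each released, at rest and in its place.

Things in the scene. Friction and masses are not known exactly. Their poses are not given: they have to be found in the camera images.
- dish_mid (a point): Round, flat closed petri dish with pink contents, 59 mm across and 12 mm high, loose. Point at its centre, 6 mm above its underside; z is its axis (up).
- cup_mid (a point): Sample cup: white tapering cup with a wide yellow screw lid, loose, 67 mm high, 62 mm across the lid (lid: the top 14 mm), narrower below. Point on its axis half-way up, 33.5 mm above its foot; z up along the axis. The lid does not turn.
- jar_mid (a point): Brown jar with a ribbed white cap, loose, 46 mm across and 85 mm high. Point on its axis half-way up, 42.5 mm above its foot; z up along the axis.
- oil_mid (a point): Small dark brown oil bottle with a black cap, loose, 26 mm across and 55 mm high. Point on its axis half-way up, 27.5 mm above its foot; z up along the axis.
- slide_box: Clear rectangular slide box with a flat closed lid, fixed to the bench: 79 mm along its x, 114 mm along its y (the long centre line), 41 mm high. Origin at the centre of its underside, on the bench. Its x axis points away from the robot (turned by up to 0.25 rad), its y axis to the robot's left.
- cell_counter: Grey three-key cell counter, 70 x 123 x 44 mm, fixed to the bench; origin at the centre of its underside. It stands farther back than the slide box, either to the left or to the right of it; it tells off which end of the box the row goes.

How it is judged:
At the end, for the whole second after the job is handed in: In the box's directions, by axes: dish flat on the lid within 12 mm of its centre; jar 93 mm behind it; oil bottle 100 mm along the long centre line toward the counter's end; cup 74 mm beyond the oil bottle on that line; each within 15 mm along and across. All upright within 0.1 rad, at rest (horizontal distance between dish_mid and slide_box below 0.012 m and height (world z) of dish_mid between 0.043 and 0.052 m and x of jar_mid in the frame of slide_box between 0.078 and 0.108 m and y of jar_mid in the frame of slide_box between -0.015 and 0.015 m and x of oil_mid in the frame of slide_box between -0.015 and 0.015 m and x of cup_mid in the frame of slide_box between -0.015 and 0.015 m and horizontal distance between oil_mid and cup_mid between 0.059 and 0.089 m and ((y of cell_counter in the frame of slide_box above 0 m and y of oil_mid in the frame of slide_box between 0.085 and 0.115 m and y of cup_mid in the frame of slide_box above 0.13 m) or (y of cell_counter in the frame of slide_box below 0 m and y of oil_mid in the frame of slide_box between -0.115 and -0.085 m and y of cup_mid in the frame of slide_box below -0.13 m)) and height (world z) of jar_mid between 0.0365 and 0.0485 m and height (world z) of oil_mid between 0.0215 and 0.0335 m and height (world z) of cup_mid between 0.0275 and 0.0395 m and angle between each of dish_mid, jar_mid, oil_mid, cup_mid's own z axis and vertical below 0.1 rad and linear speed of each of dish, jar, oil, cup below 0.02 m/s); the robot touches nothing.
It fails at once if the petri dish is tipped over or tilted by more than 0.6 rad (angle between dish_mid's own z axis and vertical above 0.6 rad).
It fails at once if the sample cup is tipped over or tilted by more than 0.6 rad (angle between cup_mid's own z axis and vertical above 0.6 rad).
It fails at once if the jar is tipped over or tilted by more than 0.6 rad (angle between jar_mid's own z axis and vertical above 0.6 rad).
It fails at once if the oil bottle is tipped over or tilted by more than 0.6 rad (angle between oil_mid's own z axis and vertical above 0.6 rad).
It also fails if it takes over 104 s, if anything falls off the work surface, if the arm or the gripper's body presses on something with over 40 N, if the wrist force passes 120 N, or if a joint passes its speed limit or range.

## Working session

There is one attempt and no reset: what is moved stays moved. The work goes in short steps, Python scripts to look and compute and a tool call to move; the robot and the scene stay as the last step left them, time stands still between calls to the robot, and variables do not carry over. Pictures are saved under pics/ and viewed, and the job is handed in when it is done.

Besides the shell and the picture viewer there is one more tool, called after "Call:" as a command line: name --argument value ..., lists and objects as JSON in quotes. drive_tool: Moves the arm, as the interface text tells. Its arguments: {"type":"object","properties":{"increments":{"type":"string"},"grip":{"type":"number"},"squeeze":{"type":"number"}},"required":["increments"]}

```bash
ls; mkdir -p pics; cat > h.py <<'E'
import numpy as np, cv2
from station import bot
def save(name,fn):
    im=bot.read_camera(name); cv2.imwrite('pics/'+fn+'.png',im[:,:,::-1]); return im
def KD(c):
    return np.array([[c['fx'],0,c['cx']],[0,c['fy'],c['cy']],[0,0,1.]]),np.array(c['distortion'],float)
def ray(c,u,v):
    K,D=KD(c); p=cv2.undistortPoints(np.array([[[u,v]]],float),K,D)[0,0]
    T=np.array(c['camera_from_world']);R=T[:3,:3];t=T[:3,3]
    return -R.T@t, R.T@np.array([p[0],p[1],1.])
def onz(c,u,v,z):
    o,d=ray(c,u,v); return o+d*(z-o[2])/d[2]
def proj(c,P):
    K,D=KD(c);T=np.array(c['camera_from_world'])
    return cv2.projectPoints(np.array(P,float).reshape(-1,1,3),cv2.Rodrigues(T[:3,:3])[0],T[:3,3],K,D)[0][:,0]
E
python3 - <<'E'
from h import *
print(bot.get_obs(), bot.finger_overhang)
for n in('scene','top','wrist'):
    c=bot.calibration(n);print(n,c['fx'],c['distortion'],ray(c,320,240)); save(n,n+'0')
E
```

```text
pics
{'t': 0.0, 'q': array([-1.42008269,  0.47783002,  0.02232019,  1.55646308, -0.01147412,
        1.1092774 , -0.08309172]), 'joint_vel': array([-0.00165763, -0.00062166,  0.00111209, -0.00021271, -0.00190868,
        0.00249067,  0.00070656]), 'joint_torque': array([ 3.40745892e-04, -5.96439064e+01,  1.60770714e+00, -2.81213075e+01,
        1.23617897e-02,  9.09469934e-03,  3.80202067e-06]), 'eef_pos': array([0.17262085, 0.65198232, 0.25230033]), 'tool_rot': array([-4.31989956e-05,  1.29016799e-01,  9.91641977e-01, -9.23891062e-04]), 'contact_force': array([-0.2738486 , -0.21104902, -0.07555766]), 'torque': array([-0.03626473,  0.01095372,  0.03355537]), 'gripper_width': 1.0038258492120915} 0.022
scene 514.2148145234725 [-0.06530681  0.          0.          0.          0.        ] (array([ 0.13271322, -0.88616482,  0.69949828]), array([ 0.33203345,  0.76212007, -0.55593259]))
top 445.9214319565787 [-0.09080653  0.          0.          0.          0.        ] (array([0.35983327, 0.00946127, 1.05905556]), array([ 0.19521032, -0.02921611, -0.98052101]))
wrist 385.7196626062044 [-0.03188633  0.          0.          0.          0.        ] (array([0.09592455, 0.6727785 , 0.37390768]), array([ 0.30166713, -0.08250964, -0.94984912]))
```

View pics/scene0.png

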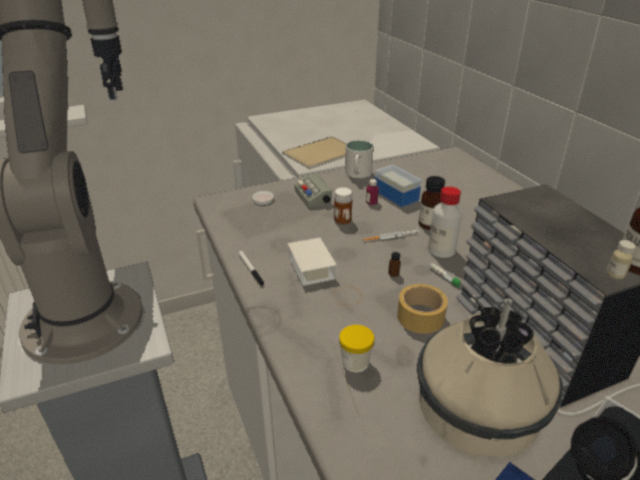

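View pics/top0.png

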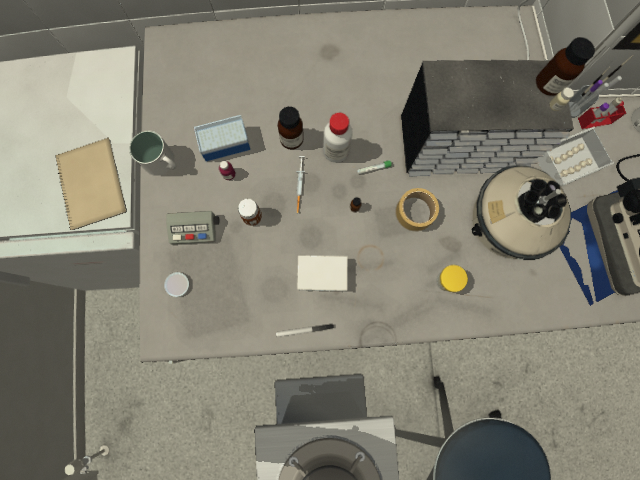

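```bash
python3 - <<'E'
from h import *
im=cv2.imread('pics/top0.png'); c=bot.calibration('top')
def big(x,y,w,h,s): return cv2.resize(im[y:y+h,x:x+w],None,fx=s,fy=s,interpolation=cv2.INTER_CUBIC)
cv2.imwrite('pics/crop0.png',big(150,150,200,150,4))
s=cv2.imread('pics/scene0.png')
cv2.imwrite('pics/crop1.png',cv2.resize(s[170:390,240:460],None,fx=2.7,fy=2.7,interpolation=cv2.INTER_CUBIC))
E
```

```text
(no output)
```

View pics/crop0.png

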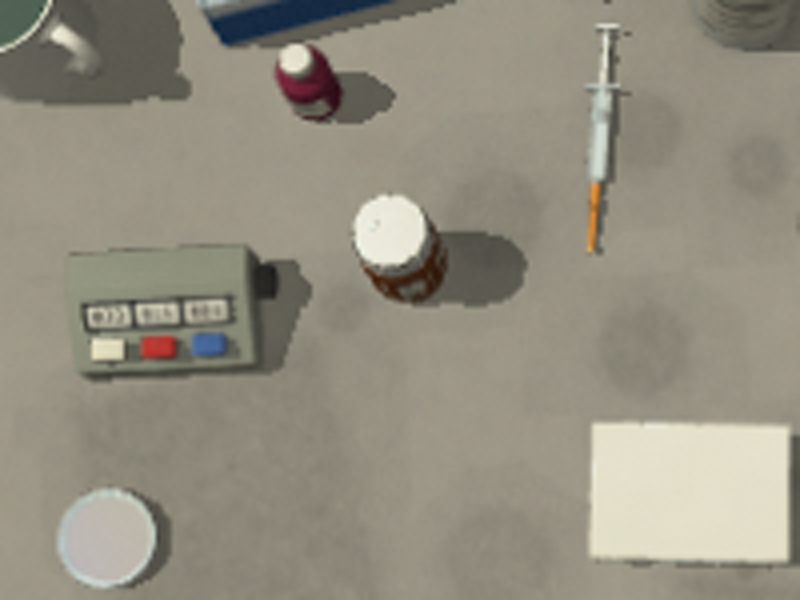

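View pics/crop1.png

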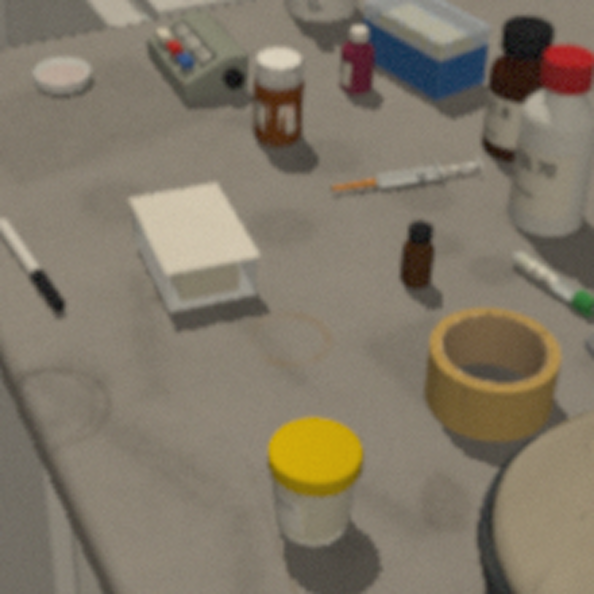

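View pics/wrist0.png

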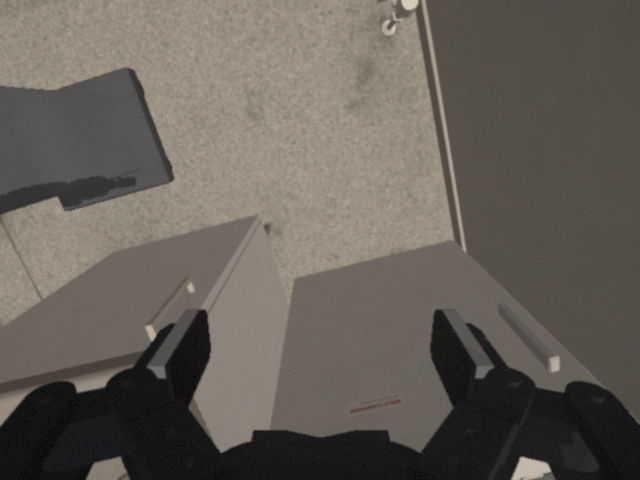

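```bash
cat > meas.py <<'E'
from h import *
def blob(mask,seed,r=40):
    n,l,s,ce=cv2.connectedComponentsWithStats(mask.astype(np.uint8)); 
    best=None
    for i in range(1,n):
        d=np.hypot(*(ce[i]-seed))
        if d<r and s[i,4]>15 and (best is None or s[i,4]>s[best,4]): best=i
    return (l==best).astype(np.uint8), s[best], ce[best]
def cnt(m): return max(cv2.findContours(m,cv2.RETR_EXTERNAL,cv2.CHAIN_APPROX_NONE)[0],key=cv2.contourArea)
def topmeas(im,c,seeds):
    # im RGB
    hsv=cv2.cvtColor(im,cv2.COLOR_RGB2HSV).astype(int);H,S,V=hsv[...,0],hsv[...,1],hsv[...,2]
    rules={'box':(V>200)&(S<45),'cap':(V>190)&(S<40),'cup':(H>18)&(H<35)&(S>150)&(V>100),'oil':(V<45),'dish':(V>165)&(S<60)}
    z={'box':.041,'cap':.085,'cup':.067,'oil':.055,'dish':.012}
    for k,s in seeds.items():
        m,st,ce=blob(rules[k],np.array(s)); ct=cnt(m)
        P=np.array([onz(c,p[0][0],p[0][1],z[k])[:2] for p in ct],np.float32)
        if k=='box':
            print(k,st,cv2.minAreaRect(P))
        else: 
            e=cv2.fitEllipse(P); print(k,st,ce.round(1),'ell',np.round(e[0],4),np.round(e[1],4),'minc',cv2.minEnclosingCircle(P),'cen',onz(c,*ce,z[k]).round(4))
E
python3 - <<'E'
from meas import *
im=cv2.imread('pics/top0.png')[:,:,::-1].copy(); c=bot.calibration('top')
topmeas(im,c,dict(box=(323,273),cap=(249,208),cup=(453,278),oil=(356,203),dish=(177,285)))
s=cv2.imread('pics/scene0.png')
c2=bot.calibration('scene')
for n,u,v in(('jarfoot',343,222),('dish',263,200),('oilfoot',395,275),('cupfoot',356,370)): print(n,onz(c2,u,v,0))
cv2.imwrite('pics/oil.png',cv2.resize(im[190:220,335:375,::-1],None,fx=15,fy=15,interpolation=cv2.INTER_NEAREST))
E
```

```text
box [ 297  256   50   34 1648] ((0.4866081476211548, -0.018893148750066757), (0.11283562332391739, 0.07625630497932434), 85.80034637451172)
cap [238 199  18  17 246] [246.8 207.1] ell [0.642  0.1402] [0.0386 0.0392] minc ((0.6416661143302917, 0.14046970009803772), 0.020527629181742668) cen [0.6419 0.1402 0.085 ]
cup [440 265  28  27 576] [453.4 278.1] ell [ 0.4483 -0.3131] [0.0582 0.0612] minc ((0.4481339454650879, -0.3131503462791443), 0.03139806166291237) cen [ 0.4482 -0.313   0.067 ]
oil [353 198   8   9  53] [356.4 201.8] ell [ 0.6444 -0.1123] [0.016 0.02 ] minc ((0.6441687941551208, -0.11276192218065262), 0.01020496804267168) cen [ 0.6444 -0.1124  0.055 ]
dish [164 272  25  25 475] [175.8 284.1] ell [0.4869 0.3274] [0.0561 0.0578] minc ((0.4867766201496124, 0.3271557092666626), 0.029818981885910034) cen [0.4868 0.3273 0.012 ]
jarfoot [0.63838587 0.12558808 0.        ]
dish [0.48558219 0.31891124 0.        ]
oilfoot [ 0.6473018 -0.1227185  0.       ]
cupfoot [ 0.44253798 -0.33472192  0.        ]
```

View pics/oil.png

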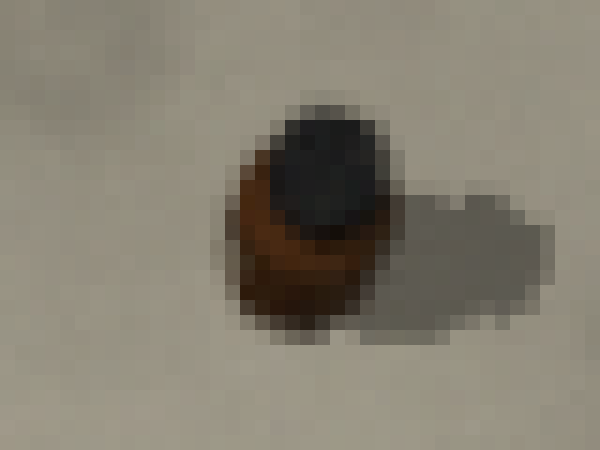

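```bash
python3 - <<'E'
from meas import *
im=cv2.imread('pics/top0.png')[:,:,::-1].copy(); c=bot.calibration('top')
hsv=cv2.cvtColor(im,cv2.COLOR_RGB2HSV).astype(int)
m,_,_=blob((hsv[...,2]>200)&(hsv[...,1]<45),np.array((323,273)))
P=np.array([onz(c,p[0][0],p[0][1],.041)[:2] for p in cnt(m)],np.float32)
b=cv2.boxPoints(cv2.minAreaRect(P));print(b)
cen=P.mean(0)
# edge line fits
Q=P-[.4866,-.0189]
for nm,s in(('far',(Q[:,0]>.03)&(abs(Q[:,1])<.045)),('near',(Q[:,0]<-.03)&(abs(Q[:,1])<.045)),('left',(Q[:,1]>.045)&(abs(Q[:,0])<.028)),('right',(Q[:,1]<-.045)&(abs(Q[:,0])<.028))):
    l=cv2.fitLine(P[s],cv2.DIST_L2,0,.01,.01).ravel();print(nm,l.round(4),s.sum())
E
```

```text
[[ 0.4444508  -0.07236727]
 [ 0.5205023  -0.07795168]
 [ 0.5287655   0.03458097]
 [ 0.45271397  0.04016539]]
far [ 0.0768  0.997   0.5248 -0.018 ] 39
near [ 0.098   0.9952  0.4488 -0.0191] 39
left [ 0.9966 -0.082   0.4857  0.0358] 24
right [ 0.9963 -0.0864  0.4869 -0.0751] 24
```

Call:
drive_tool --increments "0.02 -0.02 0 0; 0.025 -0.026 0 0; 0.028 -0.029 0 0; 0.028 -0.029 0 0; 0.028 -0.029 0 0; 0.028 -0.029 0 0; 0.028 -0.029 0 0; 0.028 -0.029 0 0; 0.028 -0.029 0 0; 0.028 -0.029 0 0; 0.025 -0.026 0 0; 0.02 -0.02 0 0" --grip 1 --squeeze 25

```text
t: 1.15
eef_pos: [0.4888, 0.3251, 0.2533]
tool_rot: [0.0, 0.131, 0.991, -0.0]
contact_force: [0.7, -0.6, 0.2]
gripper_width: 0.999
```

```bash
python3 - <<'E'
from h import *
o=bot.get_obs();c=bot.calibration('wrist');im=save('wrist','w1');print(o['eef_pos'],proj(c,[[.4868,.3273,.012],[.4868,.3273,.0]]))
hsv=cv2.cvtColor(im,cv2.COLOR_RGB2HSV)
c2=bot.calibration('wrist');print(proj(c2,[o['eef_pos']]))
E
```

```text
[0.48883194 0.32513388 0.25328022] [[322.04185176 197.65275813]
 [322.00497484 195.11316651]]
[[329.92822754 329.92822602]]
```

View pics/w1.png

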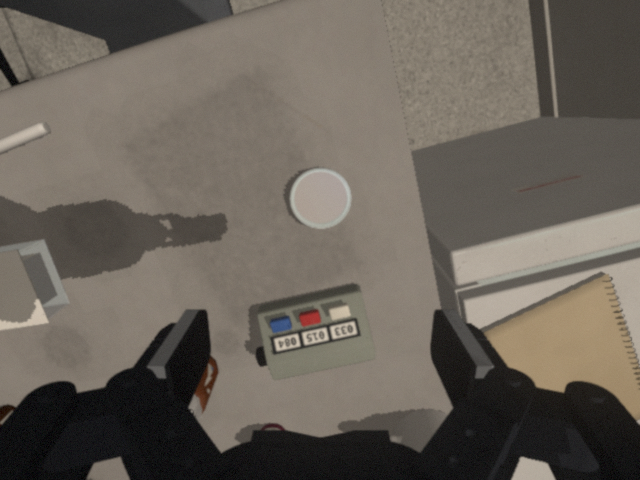

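Call:
drive_tool --increments "-0.002 0.002 -0.01 0; 0 0 -0.025 0; 0 0 -0.035 0; 0 0 -0.035 0; 0 0 -0.035 0; 0 0 -0.03 0; 0 0 -0.025 0; 0 0 -0.015 0; 0 0 -0.01 0; 0 0 -0.005 0; 0 0 0 0" --grip 0.85

```text
t: 2.12
eef_pos: [0.4838, 0.3308, 0.0274]
tool_rot: [-0.001, 0.129, 0.992, -0.0]
contact_force: [-0.4, -0.4, 0.6]
gripper_width: 0.845
```

```bash
python3 - <<'E'
from h import *
print(bot.get_obs()['eef_pos'],bot.finger_overhang);save('wrist','w2');s=save('scene','s2')
cv2.imwrite('pics/s2c.png',cv2.resize(s[130:250,200:340,::-1],None,fx=5,fy=5,interpolation=cv2.INTER_CUBIC))
E
```

```text
[0.48382053 0.33082714 0.027423  ] 0.022
```

View pics/s2c.png

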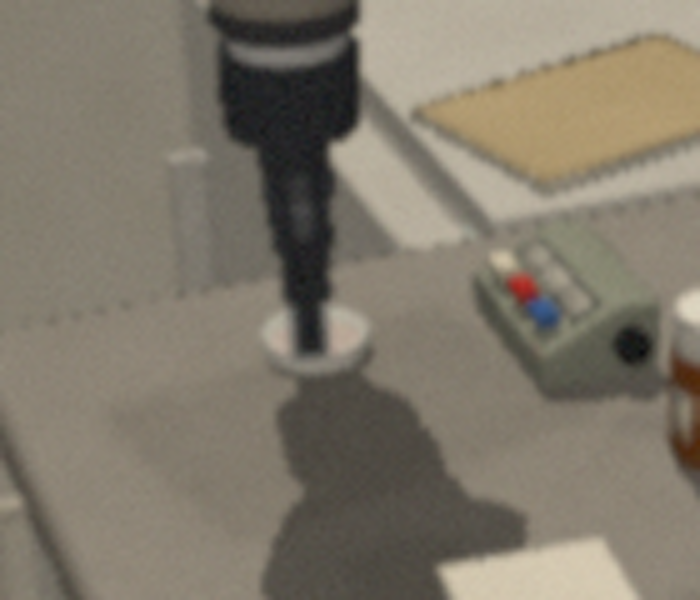

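View pics/w2.png

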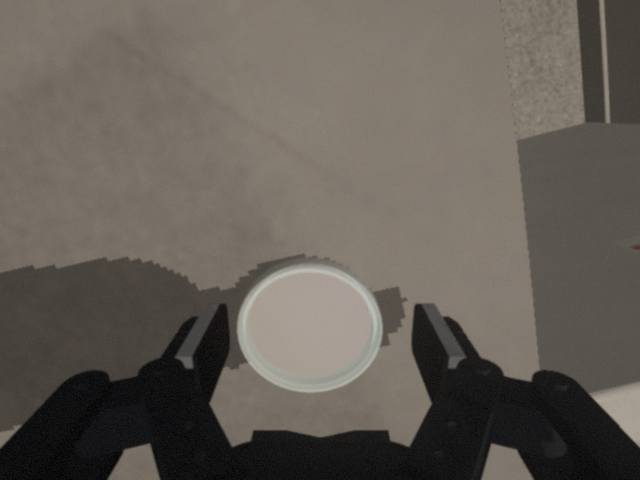

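```bash
python3 - <<'E'
from h import *
c=bot.calibration('scene')
for d in(.036,.045,.05):
  for z in (0,.005,.01,.015): print(d,z,proj(c,[[.4838-.256*d,.3308-.966*d,z]]).round(1))
E
```

```text
0.036 0 [[261.8 204.6]]
0.036 0.005 [[261.7 203. ]]
0.036 0.01 [[261.6 201.4]]
0.036 0.015 [[261.5 199.8]]
0.045 0 [[262.  206.2]]
0.045 0.005 [[261.9 204.6]]
0.045 0.01 [[261.8 203. ]]
0.045 0.015 [[261.6 201.4]]
0.05 0 [[262.1 207.1]]
0.05 0.005 [[262.  205.5]]
0.05 0.01 [[261.9 203.9]]
0.05 0.015 [[261.8 202.3]]
```

Call:
drive_tool --increments "0.003 -0.0035 0 0; 0 0 -0.003 0; 0 0 0 0; 0 0 0 0"

```text
t: 2.55
eef_pos: [0.488, 0.327, 0.0257]
tool_rot: [0.0, 0.129, 0.992, 0.0]
contact_force: [0.1, 0.2, 0.1]
gripper_width: 0.85
```

Call:
drive_tool --increments "-0.001 0 -0.003 0; 0 0 -0.002 0; 0 0 0 0; 0 0 0 0; 0 0 0 0; 0 0 0 0; 0 0 0 0; 0 0 0 0" --grip 0.6

```text
t: 3.22
eef_pos: [0.4867, 0.3272, 0.0208]
tool_rot: [0.0, 0.129, 0.992, 0.0]
contact_force: [-1.3, -0.9, 5.6]
gripper_width: 0.626
```

```bash
python3 - <<'E'
from h import *
o=bot.get_obs();print(o['gripper_width'],o['contact_force']);save('wrist','w3');s=save('scene','s3')
cv2.imwrite('pics/s3c.png',cv2.resize(s[160:230,220:320,::-1],None,fx=7,fy=7,interpolation=cv2.INTER_CUBIC))
E
```

```text
0.6255717599974834 [-1.31483108 -0.92113282  5.61260776]
```

View pics/s3c.png

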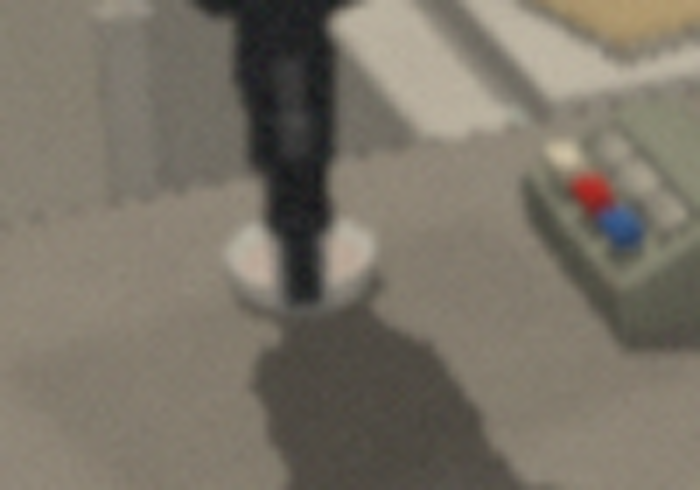

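View pics/w3.png

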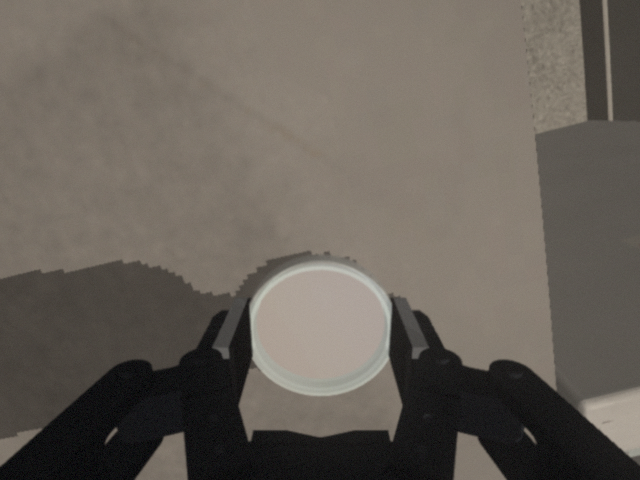

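Call:
drive_tool --increments "0 0 0 0; 0 0 0 0; 0 0 0.005 0; 0 0 0.015 0; 0 0 0.025 0; 0 0 0.03 0; 0 0 0.025 0; 0 0 0 0; 0 0 0 0" --grip 0.4

```text
t: 4.07
eef_pos: [0.4874, 0.3277, 0.1218]
tool_rot: [0.001, 0.129, 0.992, 0.001]
contact_force: [-0.2, 0.1, -0.5]
gripper_width: 0.622
```

```bash
python3 - <<'E'
from h import *
save('wrist','w4');s=save('scene','s4')
cv2.imwrite('pics/s4c.png',cv2.resize(s[130:230,200:320,::-1],None,fx=5,fy=5,interpolation=cv2.INTER_CUBIC))
E
```

```text
(no output)
```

View pics/s4c.png

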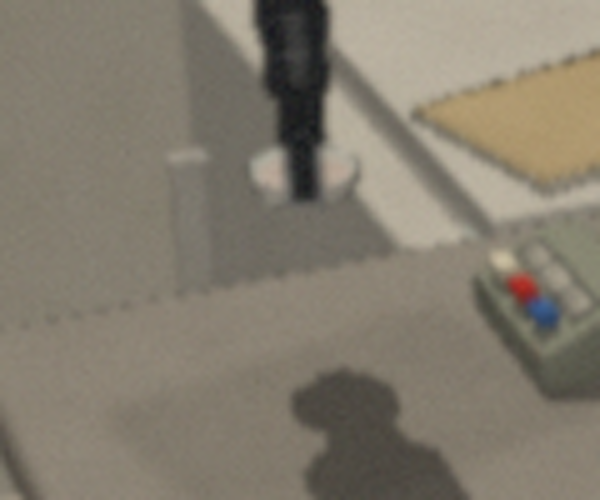

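View pics/w4.png

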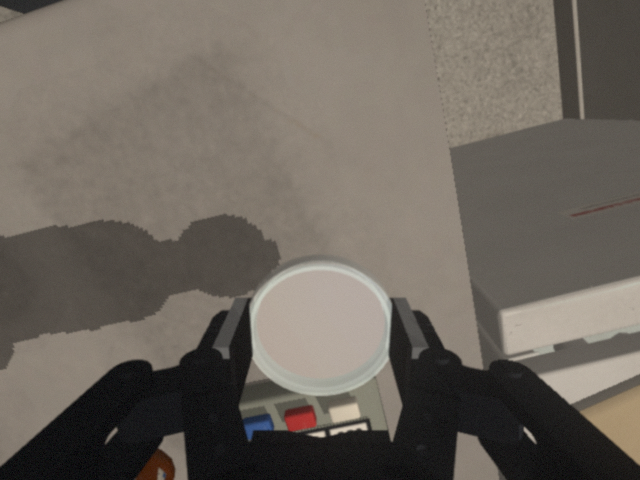

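Call:
drive_tool --increments "0 -0.012 0 0; 0 -0.022 0 0; 0 -0.03 0 0; 0 -0.035 0 0; 0 -0.038 0 0; 0 -0.038 0 0; 0 -0.038 0 0; 0 -0.038 0 0; 0 -0.035 0 0; 0 -0.028 0 0; 0 -0.02 0 0; 0 -0.012 0 0"

```text
t: 5.17
eef_pos: [0.4849, -0.0232, 0.1192]
tool_rot: [-0.001, 0.131, 0.991, -0.001]
contact_force: [-0.3, -0.5, -1.3]
gripper_width: 0.621
```

Call:
drive_tool --increments "0 0 -0.01 0; 0 0 -0.015 0; 0 0 -0.01 0; 0 0 0 0; 0 0 0 0; 0 0 0 0"

```text
t: 5.67
eef_pos: [0.4866, -0.0185, 0.0851]
tool_rot: [-0.0, 0.129, 0.992, -0.0]
contact_force: [0.9, 0.2, 0.3]
gripper_width: 0.619
```

```bash
python3 - <<'E'
from h import *
o=bot.get_obs();c=bot.calibration('wrist');save('wrist','w5');print(o['eef_pos'],o['gripper_width'])
# predicted box corners
a=-.084;X=np.array([np.cos(a),np.sin(a)]);Y=np.array([-np.sin(a),np.cos(a)]);C=np.array([.4868,-.0187])
print(proj(c,[list(C+X*i*.0395+Y*j*.057)+[.041] for i in(1,-1) for j in(1,-1)]).round(0))
E
```

```text
[ 0.48664441 -0.01845928  0.08513165] 0.618631959677005
[[446. 343.]
 [224. 376.]
 [433. 188.]
 [180. 232.]]
```

View pics/w5.png

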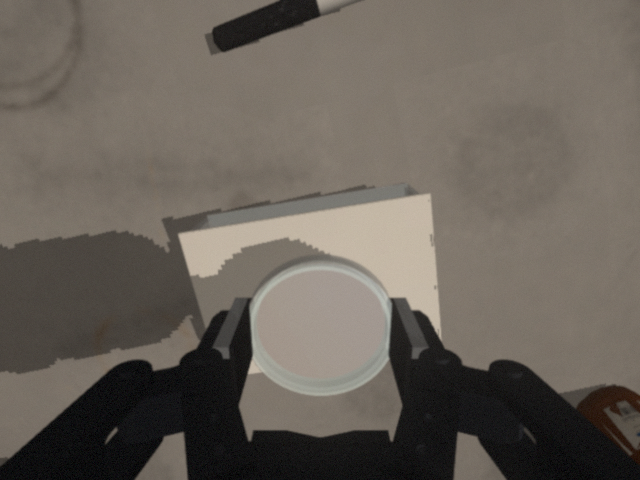

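Call:
drive_tool --increments "0 0 -0.01 0; 0 0 -0.007 0; 0 0 -0.004 0; 0 0 -0.002 0; 0 0 0 0; 0 0 0 0"

```text
t: 6.22
eef_pos: [0.4867, -0.019, 0.0622]
tool_rot: [-0.0, 0.129, 0.992, -0.0]
contact_force: [-0.9, 0.7, 0.5]
gripper_width: 0.623
```

Call:
drive_tool --increments "0 0 -0.001 0; 0 0 0 0; 0 0 0 0"

```text
t: 6.47
eef_pos: [0.487, -0.019, 0.0615]
tool_rot: [0.0, 0.129, 0.992, 0.0]
contact_force: [-0.1, -0.7, 1.2]
gripper_width: 0.623
```

Call:
drive_tool --increments "0 0 0 0; 0 0 0 0; 0 0 0 0; 0 0 0 0; 0 0 0 0; 0 0 0.005 0; 0 0 0.015 0; 0 0 0.03 0; 0 0 0.035 0; 0 0 0.035 0; 0 0 0.02 0; 0 0 0 0" --grip 0.85

```text
t: 7.47
eef_pos: [0.4895, -0.019, 0.2062]
tool_rot: [0.004, 0.129, 0.992, 0.001]
contact_force: [0.8, 0.1, 0.3]
gripper_width: 0.849
```

```bash
python3 - <<'E'
from h import *
o=bot.get_obs();save('wrist','w6');print(o['eef_pos'])
save('scene','s6')
c=bot.calibration('scene');
E
```

```text
[ 0.48950896 -0.0189695   0.20619351]
```

View pics/w6.png

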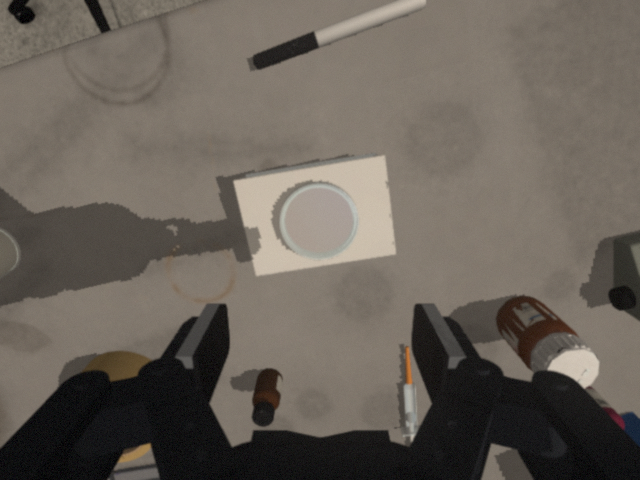

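Call:
drive_tool --increments "0.01 0.01 0 0.05; 0.02 0.02 0 0.06; 0.026 0.026 0 0.06; 0.026 0.027 0 0; 0.026 0.027 0 0; 0.022 0.024 0 0; 0.015 0.015 0 0; 0.01 0.01 0 0; 0 0 0 0; 0 0 0 0; 0 0 0 0" --grip 1

```text
t: 8.48
eef_pos: [0.6406, 0.1387, 0.1999]
tool_rot: [-0.001, 0.045, 0.999, -0.001]
contact_force: [-0.2, -0.5, 0.4]
gripper_width: 0.997
```

```bash
python3 - <<'E'
from h import *
c=None
o=bot.get_obs();c=bot.calibration('wrist');save('wrist','w7');print(o['eef_pos'],proj(c,[[.642,.140,.085],[.642,.14,0]]))
E
```

```text
[0.64059006 0.13869354 0.19990271] [[322.4402372  244.73202053]
 [322.13317155 212.84730027]]
```

View pics/w7.png

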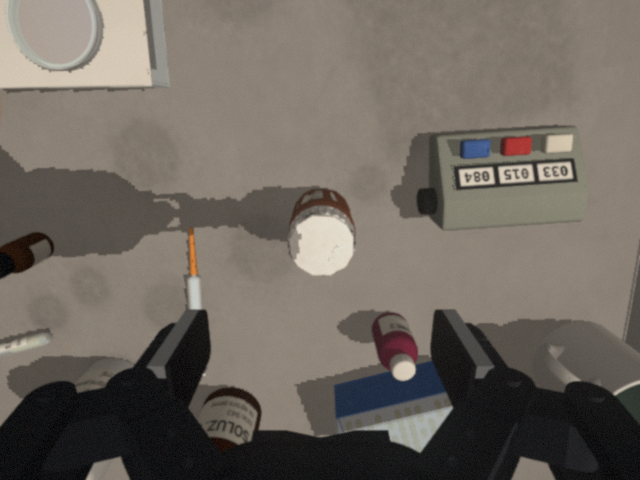

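Call:
drive_tool --increments "0.001 0.001 -0.01 0; 0 0 -0.02 0; 0 0 -0.025 0; 0 0 -0.025 0; 0 0 -0.025 0; 0 0 -0.02 0; 0 0 -0.015 0; 0 0 -0.008 0; 0 0 -0.004 0; 0 0 0 0; 0 0 0 0"

```text
t: 9.45
eef_pos: [0.6432, 0.1409, 0.05]
tool_rot: [0.001, 0.045, 0.999, 0.0]
contact_force: [-0.6, -0.1, -0.2]
gripper_width: 0.998
```

Call:
drive_tool --increments "0 0 0 0; 0 0 0 0; 0 0 0 0; 0 0 0 0; 0 0 0 0; 0 0 0 0; 0 0 0 0; 0 0 0 0; 0 0 0 0" --grip 0.2 --squeeze 30

```text
t: 10.2
eef_pos: [0.6432, 0.1411, 0.0501]
tool_rot: [0.0, 0.044, 0.999, 0.0]
contact_force: [-1.7, -0.3, 5.6]
gripper_width: 0.511
```

Call:
drive_tool --increments "0 0 0.005 0; 0 0 0.012 0; 0 0 0.02 0; 0 0 0.02 0; 0 0 0.012 0; 0 0 0.006 0; 0 0 0 0; 0 0 0 0"

```text
t: 10.87
eef_pos: [0.6424, 0.141, 0.1241]
tool_rot: [-0.0, 0.044, 0.999, -0.0]
contact_force: [0.7, 0.3, -2.2]
gripper_width: 0.505
```

```bash
python3 - <<'E'
from h import *
o=bot.get_obs();c=bot.calibration('wrist');save('wrist','w8');print(o['eef_pos'],o['gripper_width'],proj(c,[o['eef_pos']+[0,0,.035]]));s=save('scene','s8')
cv2.imwrite('pics/s8c.png',cv2.resize(s[130:270,250:400,::-1],None,fx=4,fy=4,interpolation=cv2.INTER_CUBIC))
E
```

```text
[0.64244611 0.14101747 0.12407936] 0.5051424737300119 [[319.01405522 413.7655939 ]]
```

View pics/w8.png

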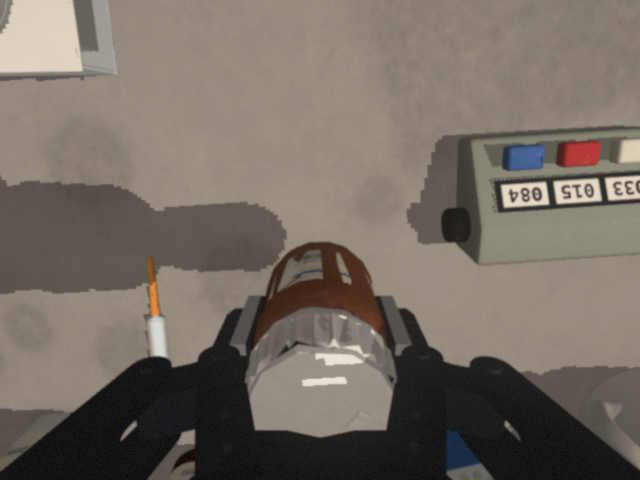

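View pics/s8c.png

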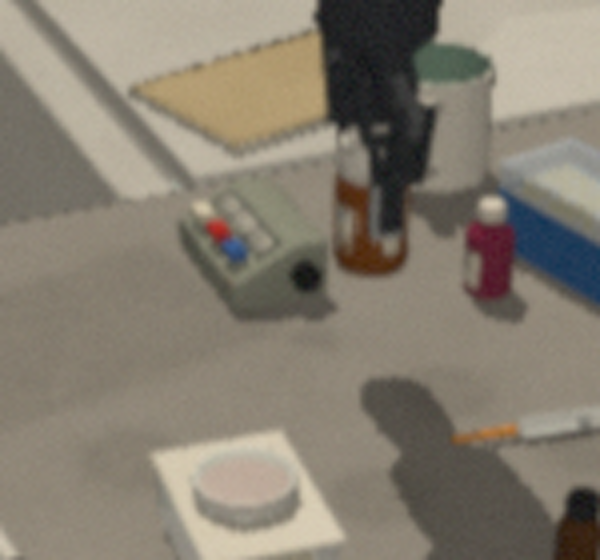

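Call:
drive_tool --increments "-0.004 -0.01 0 0; -0.007 -0.018 0 0; -0.009 -0.025 0 0; -0.01 -0.027 0 0; -0.01 -0.027 0 0; -0.009 -0.025 0 0; -0.007 -0.018 0 0; -0.004 -0.011 0 0; -0.002 -0.0065 0 0; 0 0 0 0; 0 0 0 0; 0 0 0 0"

```text
t: 11.97
eef_pos: [0.5813, -0.0247, 0.1242]
tool_rot: [0.0, 0.043, 0.999, 0.0]
contact_force: [0.2, -0.3, -0.8]
gripper_width: 0.506
```

Call:
drive_tool --increments "0 0 -0.01 0; 0 0 -0.02 0; 0 0 -0.02 0; 0 0 -0.012 0; 0 0 -0.006 0; 0 0 -0.003 0; 0 0 0 0; 0 0 0 0; 0 0 0 0"

```text
t: 12.72
eef_pos: [0.5815, -0.0264, 0.0542]
tool_rot: [0.001, 0.044, 0.999, 0.0]
contact_force: [-0.2, 0.2, -2.5]
gripper_width: 0.511
```

Call:
drive_tool --increments "-0.001 0 -0.002 0; 0 0 -0.001 0; 0 0 -0.001 0; 0 0 0 0; 0 0 0 0"

```text
t: 13.13
eef_pos: [0.58, -0.0265, 0.0501]
tool_rot: [0.0, 0.044, 0.999, 0.0]
contact_force: [-1.7, -1.2, 5.4]
gripper_width: 0.507
```

```bash
python3 - <<'E'
from h import *
o=bot.get_obs();print(o['eef_pos'],o['gripper_width'],o['contact_force']);s=save('scene','s9')
cv2.imwrite('pics/s9c.png',cv2.resize(s[150:310,250:430,::-1],None,fx=4,fy=4,interpolation=cv2.INTER_CUBIC))
E
```

```text
[ 0.580024   -0.0265251   0.05009626] 0.5074466831733104 [-1.66317715 -1.16644831  5.36982607]
```

View pics/s9c.png

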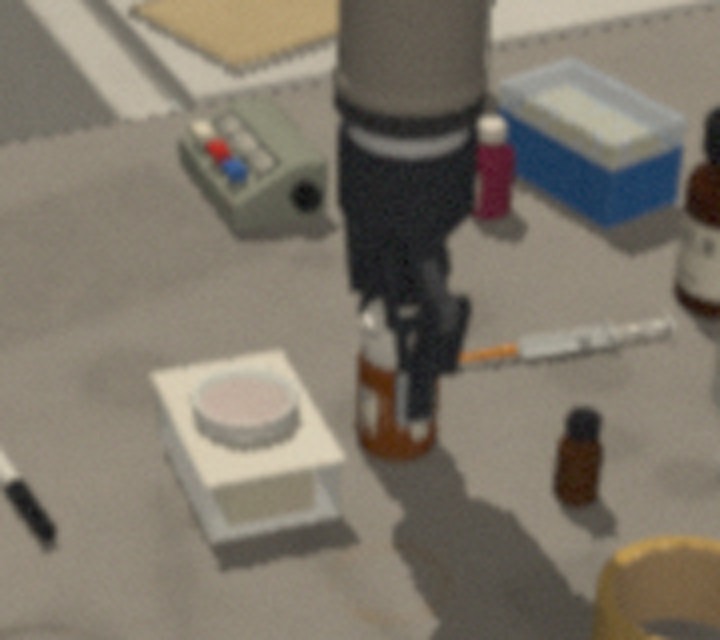

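Call:
drive_tool --increments "0 0 0 0; 0 0 0 0; 0 0 0 0; 0 0 0 0; 0 0 0 0; 0 0 0.01 0; 0 0 0.02 0; 0 0 0.03 0; 0 0 0.03 0; 0 0 0.03 0; 0 0 0.02 0; 0 0 0.01 0" --grip 0.8

```text
t: 14.18
eef_pos: [0.5812, -0.0266, 0.2032]
tool_rot: [0.003, 0.045, 0.999, 0.0]
contact_force: [0.9, -0.4, 0.2]
gripper_width: 0.797
```

Call:
drive_tool --increments "0.005 -0.006 0 -0.12; 0.008 -0.011 0 -0.12; 0.01 -0.014 0 -0.12; 0.012 -0.015 0 -0.12; 0.011 -0.015 0 -0.12; 0.009 -0.012 0 -0.12; 0.006 -0.008 0 -0.12; 0.003 -0.005 0 -0.12; 0 0 0 -0.12; 0 0 0 -0.12; 0 0 0 -0.12; 0 0 0 -0.12"

```text
t: 15.18
eef_pos: [0.6433, -0.1123, 0.1987]
tool_rot: [-0.001, 0.694, 0.72, -0.0]
contact_force: [0.5, 0.3, 0.2]
gripper_width: 0.798
```

Call:
drive_tool --increments "0 0 0 -0.11; 0 0 0 0; 0 0 0 0; 0 0 0 0"

```text
t: 15.52
eef_pos: [0.6435, -0.1123, 0.1991]
tool_rot: [-0.0, 0.73, 0.684, -0.0]
contact_force: [-0.5, -0.5, 0.0]
gripper_width: 0.797
```

```bash
python3 - <<'E'
from h import *
o=bot.get_obs();c=bot.calibration('wrist');save('wrist','w10');print(o['eef_pos'],o['q'][-1],proj(c,[[.6444,-.1124,.055],[.6444,-.1124,0]]))
E
```

```text
[ 0.64354164 -0.11233782  0.19905419] 0.2911646815030794 [[322.13430561 228.97965957]
 [321.83208136 210.57607471]]
```

View pics/w10.png

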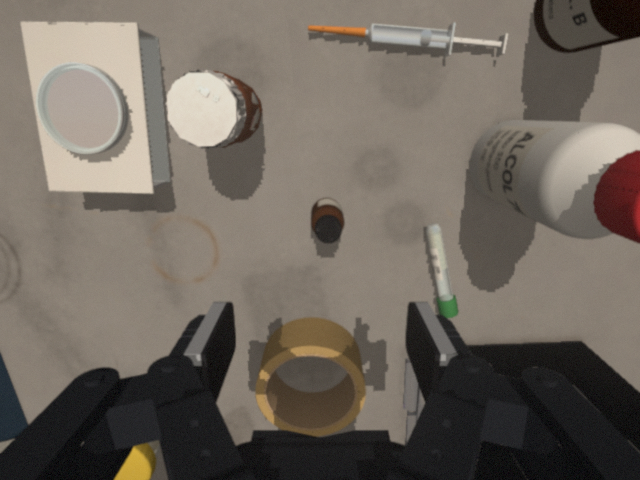

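```bash
python3 - <<'E'
from h import *
c=bot.calibration('wrist')
print('oil',onz(c,327,231,.055),'bottle foot edge',onz(c,475,170,0), onz(c,490,185,.03))
c=bot.calibration('top'); print(onz(c,337,161,0),onz(c,339,124,.15),onz(c,418,224,0))
E
```

```text
oil [ 0.64789304 -0.1142417   0.055     ] bottle foot edge [ 0.77380922 -0.08602529  0.        ] [ 0.7742345  -0.09326527  0.03      ]
[ 0.77000712 -0.08029174  0.        ] [ 0.79838215 -0.07944768  0.15      ] [ 0.5930246  -0.26474625  0.        ]
```

Call:
drive_tool --increments "0.0045 -0.002 -0.01 0; 0 0 -0.02 0; 0 0 -0.027 0; 0 0 -0.027 0; 0 0 -0.027 0; 0 0 -0.022 0; 0 0 -0.018 0; 0 0 -0.01 0; 0 0 -0.006 0; 0 0 -0.002 0; 0 0 0 0; 0 0 0 0"

```text
t: 16.57
eef_pos: [0.6491, -0.1147, 0.0313]
tool_rot: [0.001, 0.731, 0.683, 0.001]
contact_force: [0.2, 0.8, -0.0]
gripper_width: 0.799
```

```bash
python3 - <<'E'
from h import *
o=bot.get_obs();c=bot.calibration('wrist');save('wrist','w11');print(o['eef_pos'])
E
```

```text
[ 0.64906458 -0.11470659  0.03132798]
```

View pics/w11.png

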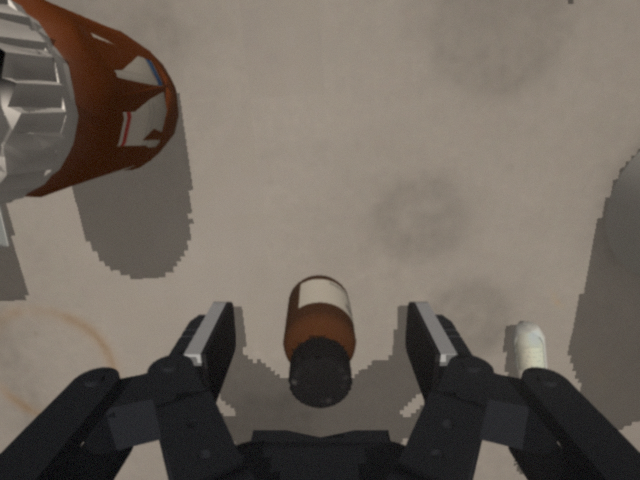

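Oil bottle sits centred at (320,340) between the pads. Close.

Call:
drive_tool --increments "0 0 0 0; 0 0 0 0; 0 0 0 0; 0 0 0 0; 0 0 0 0; 0 0 0 0; 0 0 0 0; 0 0 0 0; 0 0 0 0; 0 0 0 0" --grip 0.05 --squeeze 25

```text
t: 17.45
eef_pos: [0.6486, -0.1144, 0.0308]
tool_rot: [0.0, 0.731, 0.683, 0.0]
contact_force: [-1.5, 0.5, 6.0]
gripper_width: 0.285
```

Call:
drive_tool --increments "0 0 0.005 0; 0 0 0.015 0; 0 0 0.025 0; 0 0 0.03 0; 0 0 0.03 0; 0 0 0.02 0; 0 0 0.01 0; 0 0 0 0; 0 0 0 0"

```text
t: 18.2
eef_pos: [0.648, -0.1142, 0.1653]
tool_rot: [-0.0, 0.731, 0.683, 0.0]
contact_force: [-0.0, 0.9, -1.4]
gripper_width: 0.29
```

```bash
python3 - <<'E'
from h import *
from meas import *
o=bot.get_obs();c=bot.calibration('wrist');save('wrist','w12');print(o['eef_pos'],o['gripper_width'])
im=save('top','t12');cv2.imwrite('pics/t12c.png',cv2.resize(im[170:310,220:420,::-1],None,fx=4,fy=4,interpolation=cv2.INTER_CUBIC))
E
```

```text
[ 0.64804376 -0.11424793  0.16525435] 0.2896267683670728
```

View pics/w12.png

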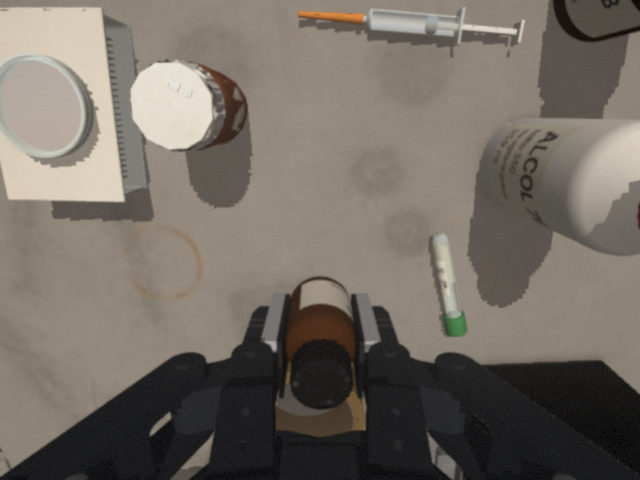

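View pics/t12c.png

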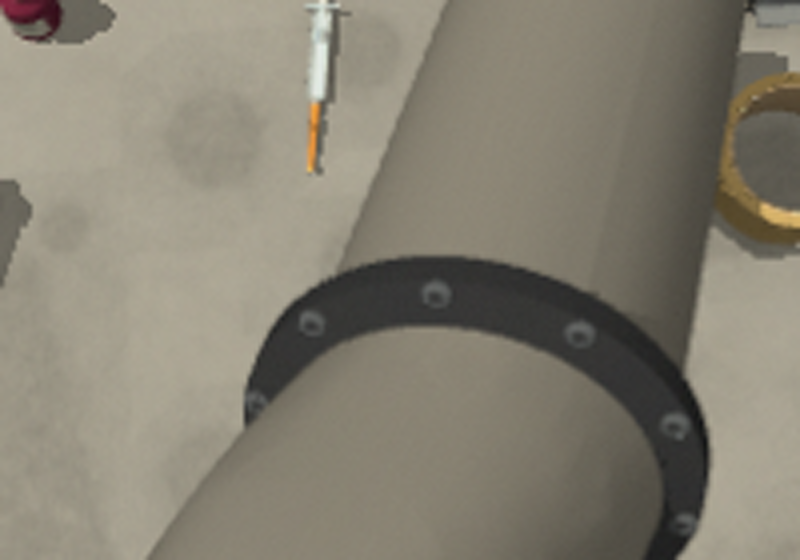

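Call:
drive_tool --increments "-0.006 0.008 0 0; -0.012 0.015 0 0; -0.017 0.022 0 0; -0.02 0.025 0 0; -0.02 0.025 0 0; -0.02 0.025 0 0; -0.02 0.025 0 0; -0.016 0.022 0 0; -0.011 0.014 0 0; -0.007 0.009 0 0; -0.004 0.005 0 0; 0 0 0 0"

```text
t: 19.3
eef_pos: [0.4936, 0.0819, 0.1645]
tool_rot: [-0.001, 0.73, 0.684, -0.001]
contact_force: [-0.1, 0.1, -1.3]
gripper_width: 0.289
```

Call:
drive_tool --increments "0 0 -0.01 0; 0 0 -0.02 0; 0 0 -0.025 0; 0 0 -0.02 0; 0 0 -0.012 0; 0 0 0 0; 0 0 0 0; 0 0 0 0"

```text
t: 19.97
eef_pos: [0.4961, 0.0801, 0.0789]
tool_rot: [0.0, 0.731, 0.682, 0.0]
contact_force: [0.2, 0.9, -0.6]
gripper_width: 0.287
```

```bash
python3 - <<'E'
from h import *
o=bot.get_obs();c=bot.calibration('wrist');save('wrist','w13');print(o['eef_pos'],o['gripper_width'])
print('captop',onz(c,320,378,o['eef_pos'][2]+.0242))
a=-.084;X=np.array([np.cos(a),np.sin(a)]);Y=np.array([-np.sin(a),np.cos(a)]);C=np.array([.4868,-.0187])
print(proj(c,[list(C+X*i*.0395+Y*j*.057)+[.041] for i in(1,-1) for j in(1,-1)]).round(0))
E
```

```text
[0.49609959 0.08005905 0.07893163] 0.2866847684917719
captop [0.49569796 0.08330646 0.10313163]
[[398. 374.]
 [382. 533.]
 [238. 372.]
 [249. 532.]]
```

View pics/w13.png

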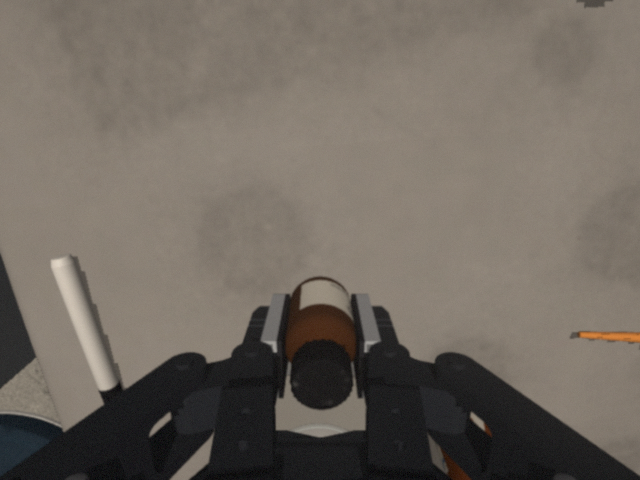

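Call:
drive_tool --increments "-0.001 0 -0.008 0; 0 0 -0.015 0; 0 0 -0.012 0; 0 0 -0.007 0; 0 0 -0.004 0; 0 0 -0.002 0; 0 0 0 0; 0 0 0 0; 0 0 0 0"

```text
t: 20.77
eef_pos: [0.4938, 0.0804, 0.0307]
tool_rot: [-0.001, 0.731, 0.683, -0.0]
contact_force: [-2.6, -0.0, 6.7]
gripper_width: 0.285
```

Call:
drive_tool --increments "0 0 0 0; 0 0 0 0; 0 0 0 0; 0 0 0 0; 0 0 0 0; 0 0 0.008 0; 0 0 0.02 0; 0 0 0.03 0; 0 0 0.035 0; 0 0 0.035 0; 0 0 0.025 0; 0 0 0.01 0" --grip 0.6

```text
t: 21.77
eef_pos: [0.496, 0.0806, 0.1973]
tool_rot: [0.001, 0.731, 0.682, 0.003]
contact_force: [0.2, 0.0, -0.5]
gripper_width: 0.601
```

```bash
python3 - <<'E'
from h import *
o=bot.get_obs();c=bot.calibration('wrist');save('wrist','w14');print(o['eef_pos'],proj(c,[[.4952,.081,.055]]))
E
```

```text
[0.49595318 0.08056489 0.19725782] [[318.64020641 229.6779776 ]]
```

View pics/w14.png

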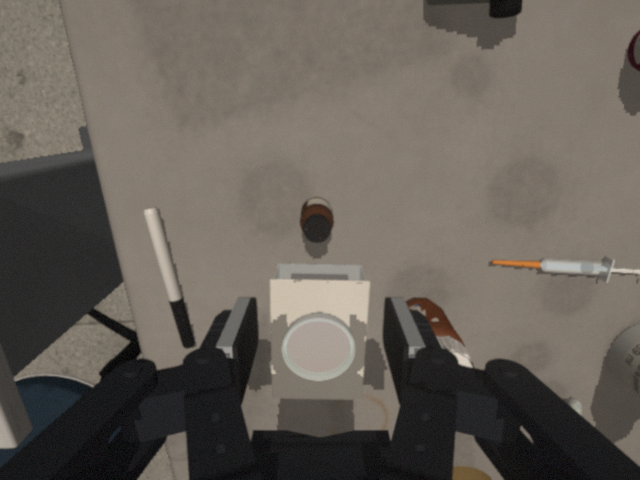

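Call:
drive_tool --increments "-0.002 -0.015 0 0; -0.004 -0.03 0 0; -0.004 -0.036 0 0; -0.004 -0.038 0 0; -0.004 -0.038 0 0; -0.004 -0.038 0 0; -0.005 -0.038 0 0; -0.005 -0.038 0 0; -0.005 -0.038 0 0; -0.004 -0.036 0 0; -0.003 -0.028 0 0; -0.002 -0.02 0 0" --grip 1

```text
t: 22.82
eef_pos: [0.4464, -0.3154, 0.1922]
tool_rot: [-0.0, 0.732, 0.681, -0.001]
contact_force: [0.2, 0.7, -0.7]
gripper_width: 0.999
```

Call:
drive_tool --increments "0 0 0 0; 0 0 0 0; 0 0 0 0"

```text
t: 23.07
eef_pos: [0.4479, -0.3113, 0.1923]
tool_rot: [-0.001, 0.731, 0.683, -0.0]
contact_force: [-0.0, 0.9, 0.1]
gripper_width: 0.997
```

```bash
python3 - <<'E'
from h import *
o=bot.get_obs();c=bot.calibration('wrist');im=save('wrist','w15');print(o['eef_pos'],proj(c,[[.4482,-.313,.067]]))
h=cv2.cvtColor(im,cv2.COLOR_RGB2HSV).astype(int);m=(h[...,0]>18)&(h[...,0]<35)&(h[...,1]>170)
n,l,s,ce=cv2.connectedComponentsWithStats(m.astype(np.uint8));i=1+s[1:,4].argmax();print(s[i],ce[i])
E
```

```text
[ 0.44792371 -0.31130787  0.19226329] [[321.7644097  239.50094212]]
[ 281  197   88   87 5404] [324.05829016 239.96687639]
```

View pics/w15.png

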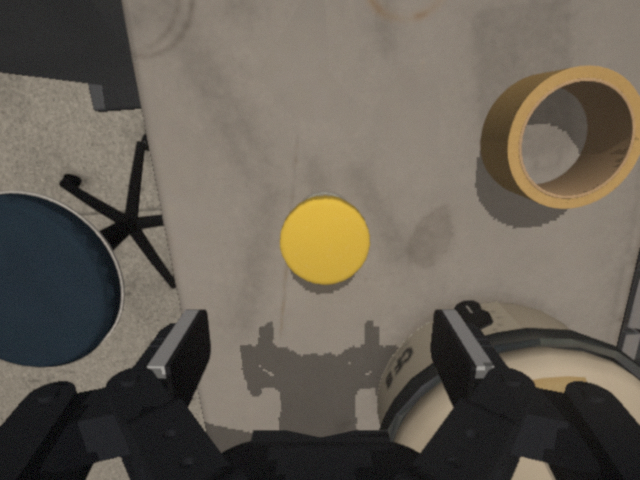

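```bash
python3 - <<'E'
from h import *
c=bot.calibration('wrist')
for z in(0,.05,.08,.12): print(z,onz(c,385,390,z),onz(c,460,305,z))
print(onz(c,325,240.5,.067))
E
```

```text
0 [ 0.49952458 -0.49445753  0.        ] [ 5.68963145e-01 -4.05401669e-01  5.55111512e-17]
0.05 [ 0.49212768 -0.4526839   0.05      ] [ 0.55051084 -0.37780675  0.05      ]
0.08 [ 0.48768954 -0.42761973  0.08      ] [ 0.53943946 -0.36124979  0.08      ]
0.12 [ 0.48177202 -0.39420083  0.12      ] [ 0.52467761 -0.33917386  0.12      ]
[ 0.45071901 -0.31349591  0.067     ]
```

Call:
drive_tool --increments "0.0028 -0.002 -0.008 0; 0 0 -0.016 0; 0 0 -0.022 0; 0 0 -0.022 0; 0 0 -0.02 0; 0 0 -0.016 0; 0 0 -0.012 0; 0 0 -0.007 0; 0 0 -0.004 0; 0 0 -0.001 0; 0 0 0 0; 0 0 0 0" --grip 0.9

```text
t: 24.12
eef_pos: [0.4516, -0.3147, 0.066]
tool_rot: [0.001, 0.731, 0.683, 0.0]
contact_force: [-0.2, -0.1, -0.2]
gripper_width: 0.905
```

```bash
python3 - <<'E'
from h import *
o=bot.get_obs();save('wrist','w16');print(o['eef_pos'],o['contact_force'])
E
```

```text
[ 0.45155894 -0.31472724  0.06600371] [-0.16027378 -0.12779583 -0.20507848]
```

View pics/w16.png

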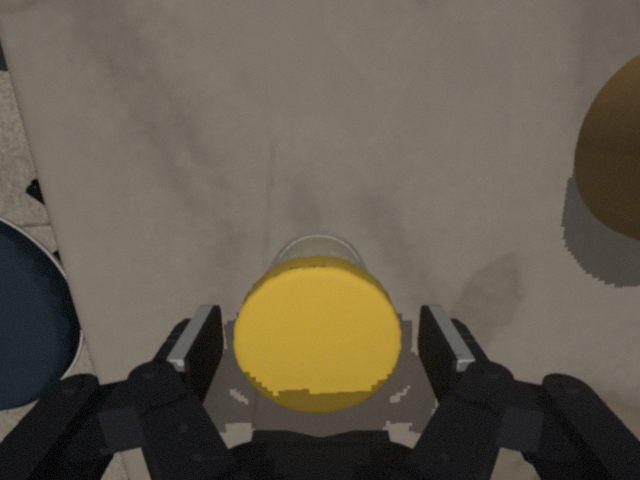

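Call:
drive_tool --increments "-0.001 0.001 -0.002 0; 0 0 0 0; 0 0 0 0; 0 0 0 0; 0 0 0 0; 0 0 0 0; 0 0 0 0; 0 0 0 0; 0 0 0 0; 0 0 0 0" --grip 0.4 --squeeze 35

```text
t: 25.0
eef_pos: [0.4503, -0.3137, 0.0639]
tool_rot: [0.0, 0.731, 0.683, 0.0]
contact_force: [-1.4, 1.1, 6.9]
gripper_width: 0.708
```

Call:
drive_tool --increments "0 0 0.004 0; 0 0 0.01 0; 0 0 0.02 0; 0 0 0.025 0; 0 0 0.025 0; 0 0 0.016 0; 0 0 0.01 0; 0 0 0 0; 0 0 0 0"

```text
t: 25.75
eef_pos: [0.4501, -0.3132, 0.1734]
tool_rot: [0.0, 0.731, 0.683, 0.0]
contact_force: [0.2, 0.2, -1.1]
gripper_width: 0.711
```

```bash
python3 - <<'E'
from h import *
o=bot.get_obs();save('wrist','w17');print(o['eef_pos'],o['contact_force'])
s=save('scene','s17')
cv2.imwrite('pics/s17c.png',cv2.resize(s[230:400,270:450,::-1],None,fx=3.5,fy=3.5,interpolation=cv2.INTER_CUBIC))
E
```

```text
[ 0.45013756 -0.31317716  0.17342579] [ 0.23923176  0.17510744 -1.06707668]
```

View pics/s17c.png

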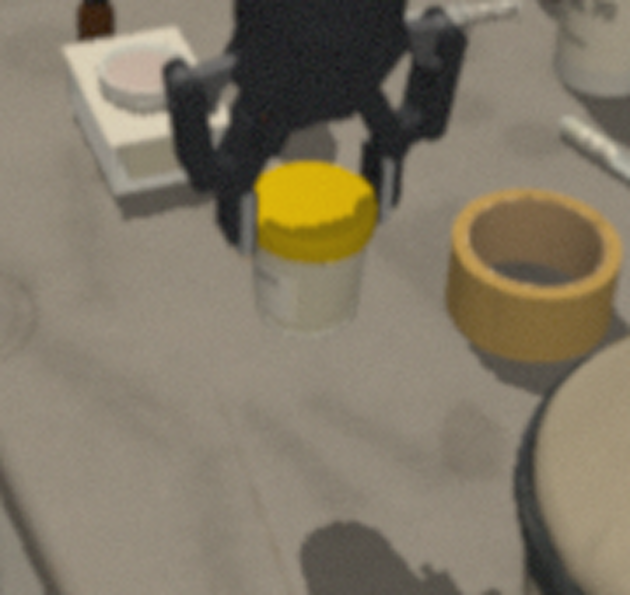

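View pics/w17.png

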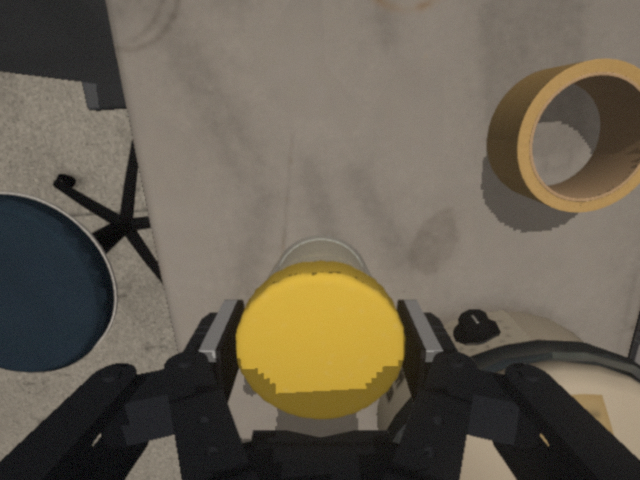

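Call:
drive_tool --increments "0.001 0.01 0 0; 0.002 0.02 0 0; 0.003 0.03 0 0; 0.004 0.035 0 0; 0.004 0.037 0 0; 0.004 0.037 0 0; 0.004 0.037 0 0; 0.004 0.037 0 0; 0.004 0.037 0 0; 0.004 0.037 0 0; 0.004 0.037 0 0; 0.004 0.035 0 0"

```text
t: 26.85
eef_pos: [0.4909, 0.0783, 0.1725]
tool_rot: [-0.0, 0.73, 0.683, -0.001]
contact_force: [-0.1, 0.4, -0.9]
gripper_width: 0.707
```

Call:
drive_tool --increments "0.004 0.03 0 0; 0.003 0.022 0 0; 0.002 0.016 0 0; 0.001 0.01 0 0; 0 0 0 0; 0 0 0 0; 0 0 0 0; 0 0 0 0"

```text
t: 27.52
eef_pos: [0.5019, 0.1519, 0.1732]
tool_rot: [0.0, 0.732, 0.682, -0.0]
contact_force: [-0.4, -0.8, -0.2]
gripper_width: 0.711
```

```bash
python3 - <<'E'
from h import *
o=bot.get_obs();c=bot.calibration('top');im=save('top','t18');print(o['eef_pos'],o['contact_force'])
cv2.imwrite('pics/t18c.png',cv2.resize(im[170:310,180:380,::-1],None,fx=4,fy=4,interpolation=cv2.INTER_CUBIC))
E
```

```text
[0.50185299 0.15188544 0.17324292] [-0.4086113  -0.80474433 -0.22898745]
```

View pics/t18c.png

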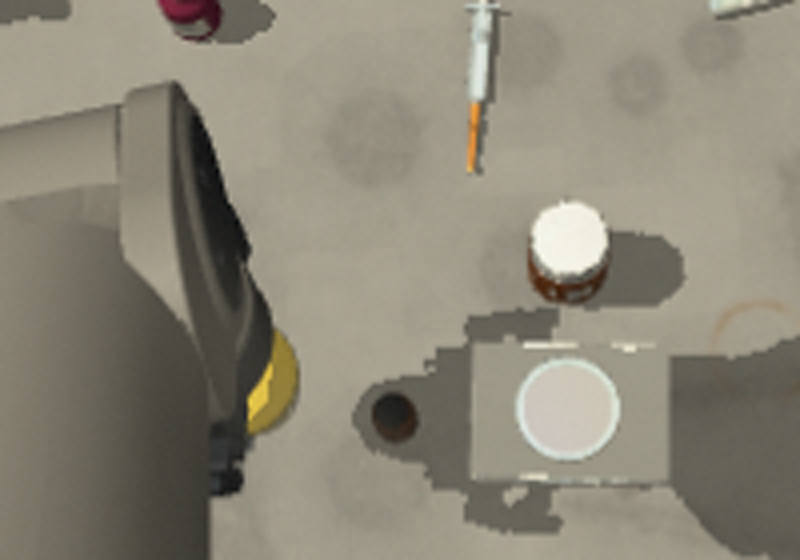

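Call:
drive_tool --increments "0 0.003 -0.008 0; 0 0 -0.016 0; 0 0 -0.022 0; 0 0 -0.022 0; 0 0 -0.016 0; 0 0 -0.01 0; 0 0 -0.006 0; 0 0 -0.003 0; 0 0 0 0; 0 0 0 0; 0 0 0 0"

```text
t: 28.48
eef_pos: [0.5027, 0.1568, 0.0711]
tool_rot: [0.0, 0.731, 0.683, 0.001]
contact_force: [0.8, 0.6, -0.2]
gripper_width: 0.709
```

```bash
python3 - <<'E'
from meas import *
o=bot.get_obs();print(o['eef_pos'],o['contact_force'])
im=cv2.imread('pics/t18.png')[:,:,::-1].copy(); c=bot.calibration('top')
print('jar',onz(c,180+569/4,170+240/4,.085)); print('oilcap',onz(c,180+393/4,170+411/4,.055)); print('dish',onz(c,180+568/4,170+409/4,.053))
print('lid',onz(c,180+570/4,170+412/4,.041))
s=save('scene','s19')
cv2.imwrite('pics/s19c.png',cv2.resize(s[150:310,230:410,::-1],None,fx=4,fy=4,interpolation=cv2.INTER_CUBIC))
E
```

```text
[0.50268737 0.15676541 0.07111179] [ 0.7772149   0.58200789 -0.2307954 ]
jar [ 0.57615049 -0.02631743  0.085     ]
oilcap [0.4911524  0.07961244 0.055     ]
dish [ 0.48537713 -0.01938771  0.053     ]
lid [ 0.48506377 -0.02074398  0.041     ]
```

View pics/s19c.png

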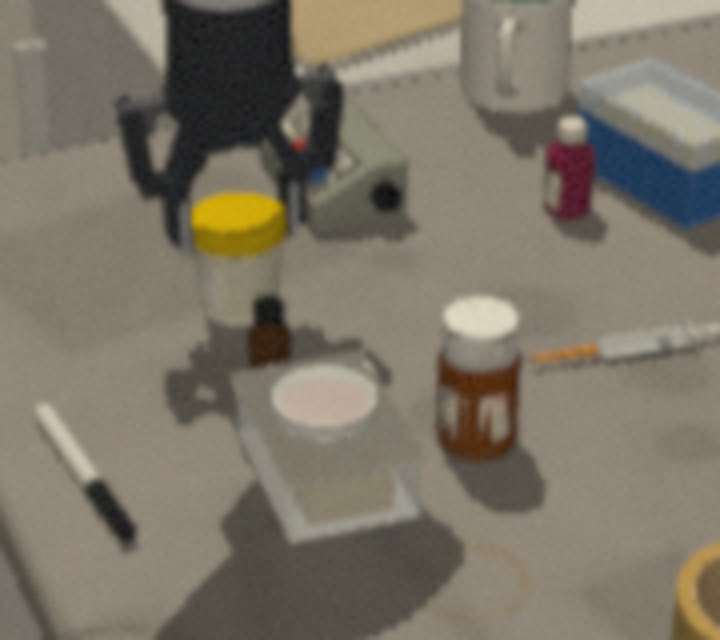

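Call:
drive_tool --increments "-0.001 -0.002 -0.002 0; 0 0 -0.002 0; 0 0 -0.0015 0; 0 0 -0.0015 0; 0 0 0 0; 0 0 0 0"

```text
t: 29.03
eef_pos: [0.5011, 0.1545, 0.0639]
tool_rot: [-0.0, 0.731, 0.683, 0.0]
contact_force: [-0.7, -0.8, 9.2]
gripper_width: 0.713
```

Call:
drive_tool --increments "0 0 0 0; 0 0 0 0; 0 0 0 0; 0 0 0 0; 0 0 0 0; 0 0 0 0; 0 0 0.008 0; 0 0 0.02 0; 0 0 0.03 0; 0 0 0.035 0; 0 0 0.03 0; 0 0 0.01 0" --grip 0.9

```text
t: 30.03
eef_pos: [0.5032, 0.1547, 0.2009]
tool_rot: [0.001, 0.731, 0.682, 0.003]
contact_force: [0.1, 0.0, 0.8]
gripper_width: 0.898
```

Call:
drive_tool --increments "-0.005 0.02 0.01 0; -0.005 0.035 0.01 0; -0.01 0.035 0.01 0; -0.01 0.035 0.01 0; -0.01 0.035 0 0; -0.01 0.035 0 0; -0.01 0.035 0 0; -0.01 0.035 0 0; -0.01 0.03 0 0; 0 0.01 0 0; 0 0 0 0; 0 0 0 0"

```text
t: 31.03
eef_pos: [0.421, 0.4591, 0.236]
tool_rot: [0.0, 0.731, 0.683, -0.0]
contact_force: [0.5, -0.7, 0.5]
gripper_width: 0.9
```

```bash
python3 - <<'E'
from meas import *
o=bot.get_obs();print(o['t'],o['eef_pos'],o['contact_force'])
im=save('top','t20'); c=bot.calibration('top')
cv2.imwrite('pics/t20c.png',cv2.resize(im[170:310,180:380,::-1],None,fx=4,fy=4,interpolation=cv2.INTER_CUBIC))
s=save('scene','s20')
cv2.imwrite('pics/s20c.png',cv2.resize(s[150:310,230:410,::-1],None,fx=4,fy=4,interpolation=cv2.INTER_CUBIC))
topmeas(im,c,dict(cap=(322,230),cup=(246,270),oil=(278,273),box=(322,273)))
E
```

```text
31.0333 [0.4210107  0.4591007  0.23597124] [ 0.53758446 -0.72445689  0.52304272]
cap [313 220  19  18 261] [321.9 228.9] ell [ 0.5789 -0.0258] [0.0389 0.0399] minc ((0.5786293745040894, -0.02570919133722782), 0.021133484318852425) cen [ 0.5788 -0.0258  0.085 ]
cup [232 258  27  27 548] [245.1 270.7] ell [0.4996 0.153 ] [0.0572 0.0581] minc ((0.49960970878601074, 0.15324360132217407), 0.030114416033029556) cen [0.4994 0.153  0.067 ]
oil [275 269   8   8  38] [278.8 271.9] ell [0.4928 0.0785] [0.0122 0.0177] minc ((0.49196794629096985, 0.07996264100074768), 0.00904211588203907) cen [0.493  0.0783 0.055 ]
box [ 297  256   50   34 1163] ((0.4865991175174713, -0.018893662840127945), (0.11284798383712769, 0.0762612596154213), 85.81211853027344)
```

View pics/t20c.png

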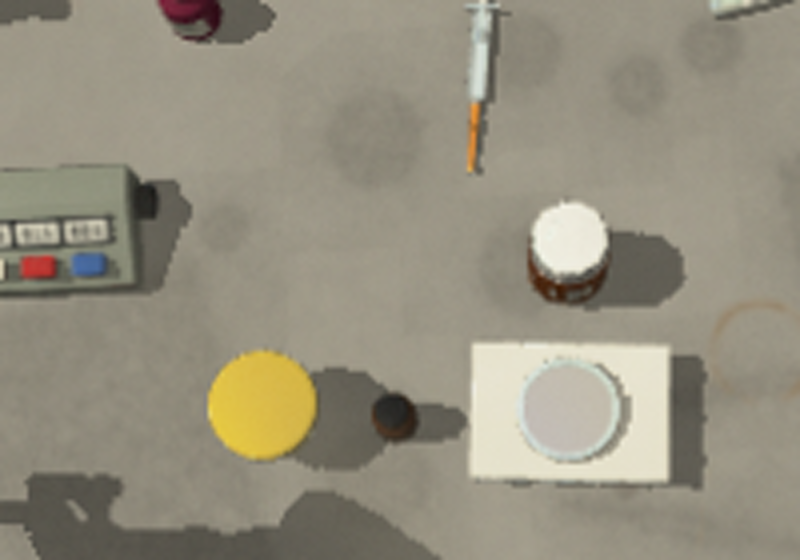

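View pics/s20c.png

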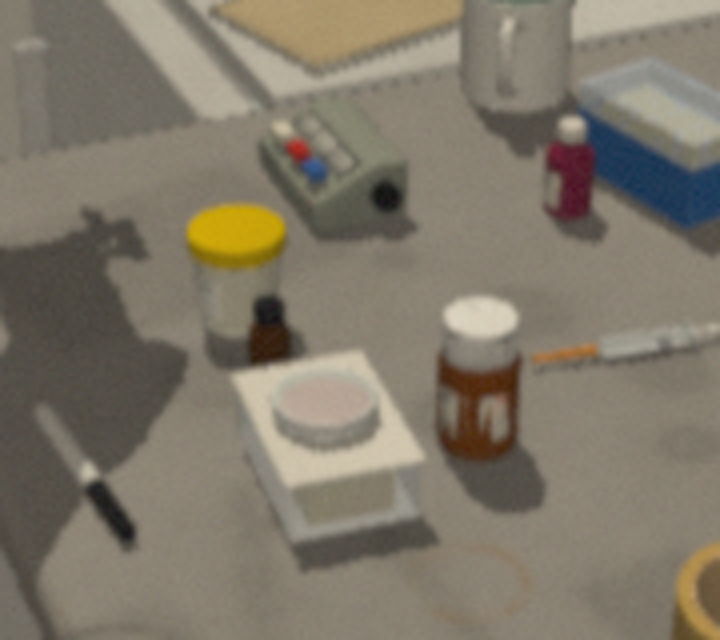

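```bash
python3 -c "
from station import bot
print(bot.hand_in())"
```

```text
the job is handed in; nothing more can be done
None
```

I placed all four items round the slide box and handed the job in at about 31 s of the 104 s. The cell counter is to the left of the box, so the row runs off the left end.

My last checks used the top and scene cameras, with the arm clear of everything:

| Item | Measured position (box directions) | Target |
|---|---|---|
| Petri dish | on the lid, within about 2 mm of its centre | lid centre |
| Brown jar | 92 mm behind, 1 mm off the middle | 93 mm, 0 |
| Oil bottle | 98 mm along the long centre line, 2 mm off it | 100 mm, 0 |
| Sample cup | about 173 mm along the line, 2 mm off it, 74–75 mm beyond the oil bottle | 174 mm, 74 mm beyond |

- **Upright:** all four look upright in the last pictures.
- **Disagreements between measurements:** the wrist and top cameras differed by 2 to 4 mm on the oil bottle and by 2 mm on the cup's starting position. Early on, the box's rotation read between −0.073 and −0.098 rad depending on the fit, and I used −0.084. All of this is well inside the 12–15 mm tolerances.
- **Failed checks:** none of the checks failed.

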